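# Put the desk bottles and sticks back in their own dishes

### The job

The dropper bottle, the glue stick and the green ink bottle are standing in each other's dishes: swap them round so that each stands upright in the middle of its own - the dropper bottle in the round blue dish, the glue stick in the square dark wooden dish, the green ink bottle in the round cork dish. Stand one of them on the empty grey mat and let go of it there to free its dish, then bring it home at the end. Let none of the three fall over, and leave the glass, the stapler and the earbud case where they are.

Things in the scene. Friction and masses are not known exactly. Their poses are not given: they have to be found in the camera images.
- dropper_center (a point): Centre, half-way up, of the amber dropper bottle with black pipette cap and coloured label: loose, upright, 34 mm in diameter up to 62 mm above its foot, narrower above, 102 mm tall (this point is 51 mm above its foot); about 0.07 kg. z axis points up along it. It starts upright in one of the dishes.
- glue_stick_center (a point): Centre, half-way up, of the glue stick, a white cylinder with a yellow band: loose, upright, 26 mm in diameter, 89 mm tall (this point is 44.5 mm above its foot); about 0.04 kg. z axis points up along it. It starts upright in one of the dishes.
- ink_bottle_center (a point): Centre, half-way up, of the small green ink bottle with paper label and black screw cap: loose, upright, 28 mm in diameter up to about 40 mm above its foot, then a narrower neck and from 54 mm a 27 mm wide cap, 70 mm tall (this point is 35 mm above its foot); about 0.04 kg. z axis points up along it. It starts upright in one of the dishes.
- blue_dish: Round blue ceramic dish, fixed to the desk: 82 mm outside, flat inner floor about 70 mm across and 5 mm above the desk, rim 10 mm above the desk, 5 mm thick. Home of the dropper bottle. Origin at the centre of its underside, on the desk top; z up.
- wood_dish: Square dark wooden dish, fixed to the desk: 80 x 80 mm outside, inner floor 70 x 70 mm and 5 mm above the desk, rim 10 mm above the desk, 5 mm thick. Home of the glue stick. Origin at the centre of its underside, on the desk top; x and y along its sides, z up.
- cork_dish: Round orange-brown speckled cork dish, fixed to the desk: 82 mm outside, flat inner floor about 70 mm across and 5 mm above the desk, rim 10 mm above the desk, 5 mm thick. Home of the green ink bottle. Origin at the centre of its underside, on the desk top; z up.
- grey_mat: Flat square grey mat without a rim, fixed to the desk, 100 x 100 x 4 mm, empty at the start: the parking place. Origin at the centre of its underside, on the desk top; x and y along its sides, z up.
- candle_glass: Empty clear, slightly frosted glass tumbler, loose, 81 mm across, 91 mm tall, standing amid the dishes; a bystander, leave it alone. Origin at the centre of its underside; z up.
- stapler: Dark grey stapler, loose, 34 x 125 x 45 mm (long along its y), lying at the right; a bystander, leave it alone. Origin at the centre of its underside; z up.
- earbud_case: White rounded earbud case, loose, 46 x 60 x 22 mm (long along its y), lying at the left; a bystander, leave it alone. Origin at the centre of its underside; z up.
There are look-alikes about, which are no part of the job. Leave any red look-alike of the part that bears ink_bottle_center alone.

How it is judged:
By the outcome, as a careful person would: the job done as asked, in the order asked, and still so for the second after the job is handed in, with the robot touching nothing.
It also fails if it takes over 106 s, if anything falls off the work surface, if the arm or the gripper's body presses on something with over 40 N, if the wrist force passes 120 N, or if a joint passes its speed limit or range.

### The arm

A 6-joint arm with a two-finger parallel gripper is mounted at the origin on a cart in front of the work surface, level with it; the furniture and walls round the work are solid. World frame = base frame: x ahead of the robot, y to its left, z up, the work surface at z = 0. Lengths are in mm, angles in rad, forces in N, time in s.
With the tool pointing down it reaches from about 325 to 875 mm from the base axis. Payload 4.4 kg.
Tool frame: the origin (TCP) lies on the front face of the gripper's body, between the roots of the fingers; the fingertips stand 73 mm ahead of it and the grasp point (between the pads) lies 54 mm ahead of it; z points along the fingers, y is the line along which they close (so a half turn about z gives the same grasp; the last joint's range is limited). The gripper opens to 85 mm and grips with 20 to 120 N. Pads are 22 mm wide; open, the fingers measure 114 mm over their backs; the gripper's body (76 mm by 85 mm) begins 54 mm behind the grasp point. The pads swing forward as they close: fully open they stand 13 mm farther back than shut.
Start: joints at [1.105, 0.207, 1.542, -0, 1.393, -0.15], TCP at [178.592, 546.565, 303.882] pointing down, gripper open.
Joint ranges: [-2.73, 2.73], [-0.86, 2.22], [0.23, 2.46], [-1.11, 4.25], [0.08, 2.63], [-2.82, 2.82]. Speed limits (rad/s): [2.79, 2.79, 3.14, 3.14, 3.14, 3.14].

### API

Orientations are given as [roll, pitch, yaw] about the fixed x, y, z axes, in that order (R = Rz(yaw) Ry(pitch) Rx(roll)).
In Python, from bench import ctrl, cams gives the robot as it stands.
- The arm moves only by the tool carry_out, never from a script. Its argument "moves" is a list of rows, each a list of 7 numbers: the shift along the tool's x, y, z in mm, then the turn, a rotation vector about the tool's x, y, z in degrees, then the opening, from 0 (shut) to 1 (fully open). In form: [[tx, ty, tz, ax, ay, az, fingers], ...]. A call has exactly 8 rows; each row shifts and turns the commanded pose from where the row before left it, along the tool's axes as they then stand; what a row does not reach is not made up. A row lasts 1/12 s, in which the tool goes at most 41.7 mm and 7.16 degrees, less where a joint would pass 70% of its speed; a pose out of reach is approached as far as the arm can. A call is refused whole if a number of a shift passes 41.7 or a number of a turn 7.16, either way. A call with a gripper value outside its range is refused whole. The fingers move at their own pace and stop on an object; "squeeze" is the grip in N (left out, the last holds). Time passes only in rows, so rows that do not move let the fingers close, or fill a call up. It gives the time, the measured TCP pose, the force, the opening and the grip force at its end, in the units of the state.
- ctrl.state(): the state, without advancing time (a new reading comes with each control period).
- cams.get_image(name): name is "scene" or "top" or "wrist"; returns a dict with "frame" (480x640x3 uint8, red, green, blue), "fovy" (degrees; the focal length in pixels is half the picture's height over the tangent of half this angle, whatever the lens; pixels are square), "cx", "cy" (the principal point, pixels), "origin" and "attitude" of the camera in the world; the wrist camera has in their place "hand_eye" (4x4, takes a point from camera to tool coordinates, whose origin is the TCP and whose axes are the flange's). Camera axes: x right, y down, z forward; pixel columns grow to the right and rows downward; lengths in mm; the calibration is good to about 2 mm. A picture is of the moment at which its call begins: read the wrist's pose just before it. There is no depth.
- ctrl.finish_job(): hands the job in; it is judged then, once.
The state is a dict: "clock": time; "q": joint angles; "dq": joint speeds; "joint_efforts": joint torques, N m; "tool_pos": TCP position; "tcp_rot": TCP orientation; "wrist_force": force on the tool from outside, world axes, zero at the start; "moment": the same for the moment, N m; "opening": finger opening in mm; "grasp_force": force on a finger pad.
Only numpy, scipy, OpenCV 4.12 (cv2) and the standard library are available. Lean on these libraries where they do the work, as an engineer would, in place of code of your own. Each camera call takes 0.05 s, during which the arm holds its last target. There are 200 camera calls.

## Working session

There is one attempt and no reset: what is moved stays moved. The work goes in short steps, Python scripts to look and compute and a tool call to move; the robot and the scene stay as the last step left them, time stands still between calls to the robot, and variables do not carry over. Pictures are saved under pics/ and viewed, at most 14 in all, crops included, and the job is handed in when it is done.

Besides the shell and the picture viewer there is one more tool, called as name(argument=value, ...), one argument or row to a line, values as JSON. carry_out: Moves the arm, as the interface text tells. Its arguments: {"type":"object","properties":{"moves":{"type":"array"},"squeeze":{"type":"number"}},"required":["moves"]}

```bash
mkdir -p pics; python3 - <<'E'
from bench import ctrl,cams
import cv2,numpy as np
s=ctrl.state();print({k:np.round(v,3).tolist() for k,v in s.items()})
for n in ["top","scene"]:
    d=cams.get_image(n);cv2.imwrite(f"pics/{n}0.png",d["frame"][:,:,::-1])
    print(n,{k:np.round(v,4).tolist() for k,v in d.items() if k!="frame"})
E
```

```text
{'clock': 0.0, 'q': [1.104, 0.207, 1.543, -0.0, 1.393, -0.15], 'dq': [-0.001, 0.0, -0.0, -0.0, -0.0, 0.0], 'joint_efforts': [-0.0, -38.304, -29.159, -0.0, 0.011, 0.0], 'tool_pos': [178.325, 546.006, 302.687], 'tcp_rot': [-3.139, -0.0, 2.826], 'wrist_force': [0.025, -0.11, -0.206], 'moment': [-0.037, -0.036, 0.008], 'grasp_force': 0.0, 'opening': 85.775}
top {'fovy': 55.8727, 'cx': 332.6217, 'cy': 235.2025, 'origin': [276.6789, 46.8921, 1156.9617], 'attitude': [-2.9148, -0.0052, -1.5629]}
scene {'fovy': 54.7828, 'cx': 320.3349, 'cy': 233.517, 'origin': [-107.945, -544.1223, 659.4843], 'attitude': [-2.1574, 0.0211, -0.8365]}
```

View pics/top0.png

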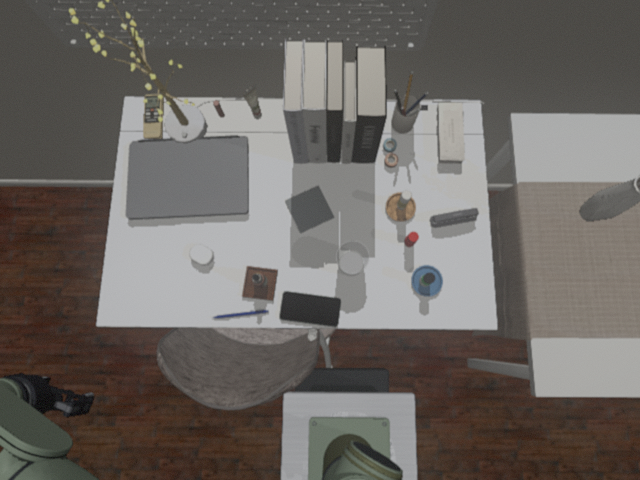

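View pics/scene0.png

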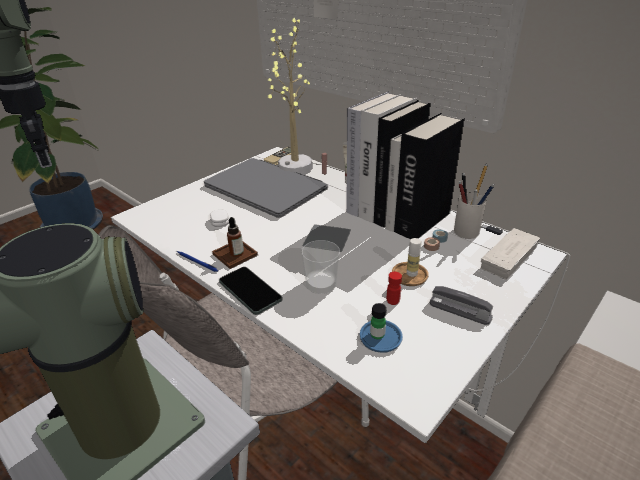

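Top view: dropper bottle in the wood dish (258,283), glue stick in the cork dish (402,206), ink bottle in the blue dish (427,280), grey mat (310,209), glass (351,258). Ink candidates are the red one at (411,239), a look-alike to leave alone, and the green-bodied one in the blue dish at (427,280). The green one fits the description, which an enlarged crop should confirm.

```bash
cat > h.py <<'E'
import numpy as np,cv2
from scipy.spatial.transform import Rotation as R
def ray(d,u,v):
    f=240/np.tan(np.radians(d["fovy"])/2)
    w=R.from_euler("xyz",d["attitude"]).as_matrix()@np.array([(u-d["cx"])/f,(v-d["cy"])/f,1])
    return np.array(d["origin"]),w/np.linalg.norm(w)
def onz(d,u,v,z):
    o,w=ray(d,u,v);return o+w*(z-o[2])/w[2]
def proj(d,p):
    f=240/np.tan(np.radians(d["fovy"])/2)
    c=R.from_euler("xyz",d["attitude"]).as_matrix().T@(np.array(p)-d["origin"])
    return np.array([f*c[0]/c[2]+d["cx"],f*c[1]/c[2]+d["cy"]])
E
python3 - <<'E'
from bench import cams
from h import *
t=cams.get_image("top");s=cams.get_image("scene")
def crop(d,x,y,w,h,k): return cv2.resize(d["frame"][y:y+h,x:x+w,::-1],None,fx=k,fy=k,interpolation=cv2.INTER_CUBIC)
a=np.hstack([crop(t,235,180,220,130,3.6)[:, :790]])
b=np.hstack([crop(s,205,205,70,70,3.7),crop(s,345,225,140,70*1,3.7)[:, :518]])
c=crop(s,345,225,100,130,2)
cv2.imwrite("pics/c_top.png",a);
sc=np.zeros((600,800,3),np.uint8)
x=crop(s,350,225,150,130,3.8);sc[:x.shape[0],:x.shape[1]]=x[:, :800]
y=crop(s,205,210,65,65,3.4);sc[:y.shape[0],575:575+y.shape[1]]=y
cv2.imwrite("pics/c_scene.png",sc)
f=t["frame"];hsv=cv2.cvtColor(f,cv2.COLOR_RGB2HSV)
for n,(x0,y0,x1,y1) in dict(blue=(405,258,450,305),cork=(380,185,422,228),wood=(235,258,283,308),mat=(280,180,338,237)).items():
    h=hsv[y0:y1,x0:x1]
    m={"blue":(h[...,0]>95)&(h[...,0]<125)&(h[...,1]>90),"cork":(h[...,0]<20)&(h[...,1]>90),"wood":(h[...,1]>60)&(h[...,2]<160),"mat":h[...,2]<95}[n].astype(np.uint8)
    c=max(cv2.findContours(m,0,2)[0],key=cv2.contourArea)+[x0,y0]
    hull=cv2.convexHull(c)
    if n in("blue","cork"): e=cv2.fitEllipse(hull);u=e[0];ex=e[1]
    else:
        e=cv2.minAreaRect(hull);u=e[0];ex=e[1:]
        print([onz(t,*p,4 if n=="mat" else 10)[:2].round(0).tolist() for p in cv2.boxPoints(e)])
    print(n,np.round(u,1),np.round(ex[0],1),ex[1],onz(t,*u,4 if n=="mat" else 10).round(1))
E
```

```text
Traceback (most recent call last):
cv2.error: OpenCV(4.12.0) /io/opencv/modules/imgproc/src/shapedescr.cpp:361: error: (-201:Incorrect size of input array) There should be at least 5 points to fit the ellipse in function 'fitEllipseNoDirect'
```

View pics/c_top.png

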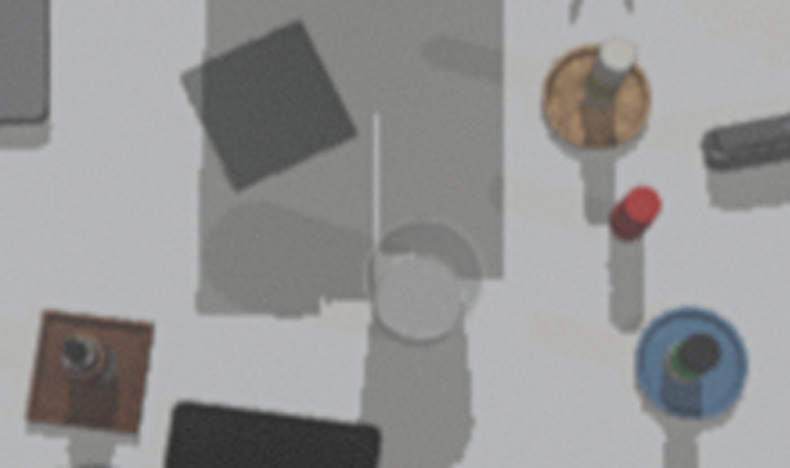

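View pics/c_scene.png

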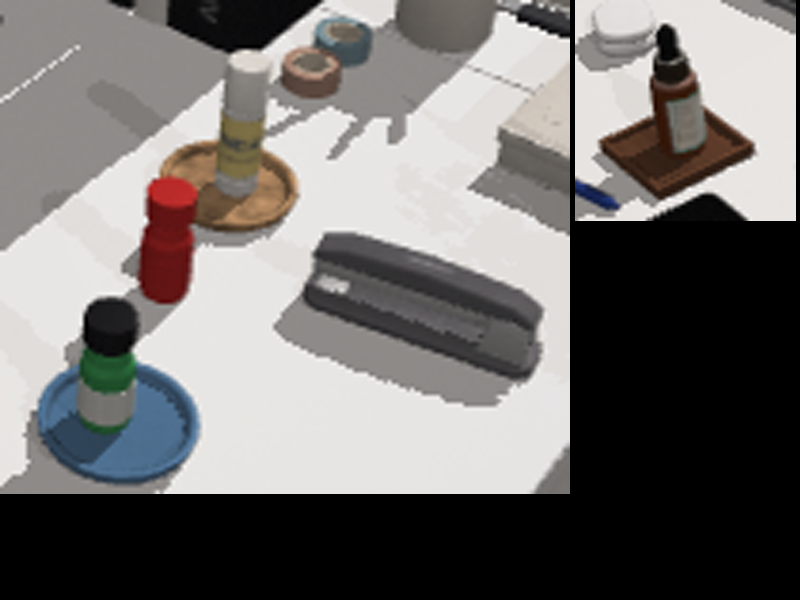

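The crop confirms it: the green bottle with paper label and black cap stands in the blue dish, and the red one stands bare on the desk. The dropper bottle is in the wood dish and the glue stick in the cork dish.

```bash
python3 - <<'E'
from bench import cams
from h import *
t=cams.get_image("top");s=cams.get_image("scene")
f=t["frame"];hsv=cv2.cvtColor(f,cv2.COLOR_RGB2HSV)
print(hsv[292,436],hsv[215,392],hsv[295,250],hsv[200,300],hsv[240,300],hsv[250,390])
for n,(x0,y0,x1,y1),z in [("blue",(405,258,450,305),10),("cork",(380,185,420,228),10),("wood",(238,258,283,305),10),("mat",(280,183,338,237),4)]:
    h=hsv[y0:y1,x0:x1]
    m=(h[...,2]<100 if n=="mat" else h[...,1]>60).astype(np.uint8)
    c=max(cv2.findContours(m,0,2)[0],key=cv2.contourArea)+[x0,y0]
    hull=cv2.convexHull(c)
    if z==10 and n!="wood": e=cv2.fitEllipse(hull)
    else:
        e=cv2.minAreaRect(hull);print([onz(t,*p,z)[:2].round(0).tolist() for p in cv2.boxPoints(e)])
    print(n,np.round(e[0],1),np.round(e[1],1),onz(t,*e[0],z).round(1))
for n,u,v,z in [("glue",(406.7,194.7),(415.8,241.3),94),("ink",(429.7,278.1),(379.5,307.1),75),("drop",(255.8,277),(232,219.4),107),("red",(413.6,237.2),(395.4,275),70)]:
    print(n,onz(t,*u,z).round(1),onz(s,*v,z).round(1))
print("foot scene glue",onz(s,412.5,273.7,5),"drop",onz(s,237.4,252.6,5),"ink",onz(s,377.5,336,5))
print("glass",onz(t,351.5,258.5,91),[onz(t,*p,45)[:2] for p in[(432,220),(477,213)]])
E
```

```text
[105  81 135] [ 15  84 140] [ 9 74 96] [90  3 87] [ 30   4 125] [120   3 182]
blue [426.7 280.5] [29.4 30.5] [ 425.1 -197.3   10. ]
cork [400.2 206.7] [27.3 29.1] [ 620.3 -134.9   10. ]
[[377.0, 260.0], [451.0, 261.0], [449.0, 187.0], [375.0, 187.0]]
wood [261.  284.1] [29.1 29.2] [412.5 223.5  10. ]
[[637.0, 170.0], [681.0, 82.0], [592.0, 41.0], [549.0, 128.0]]
mat [309.3 208.6] [35.6 36.8] [614.5 105.5   4. ]
glue [ 626.  -138.3   94. ] [ 625.3 -140.8   94. ]
ink [ 422.7 -190.9   75. ] [ 426.  -191.7   75. ]
drop [417.4 221.5 107. ] [414.5 214.2 107. ]
red [ 524.3 -156.4   70. ] [ 528.  -157.2   70. ]
foot scene glue [ 626.76187621 -140.89450055    5.        ] drop [422.23333258 223.54020025   5.        ] ink [ 422.15917833 -194.01042518    5.        ]
glass [465.95268852  -2.23890356  91.        ] [array([ 575.28423974, -209.34824808]), array([ 594.86114448, -325.21096971])]
```

carry_out(
  moves=[
    [0, 0, 0, 0, 0, -6.03, 0.7],
    [0, 0, 0, 0, 0, -6.03, 0.7],
    [0, 0, 0, 0, 0, -6.03, 0.7],
    [-21, -32.5, 0, 0, 0, 0, 0.7],
    [-21, -32.5, 0, 0, 0, 0, 0.7],
    [-21, -32.5, 0, 0, 0, 0, 0.7],
    [-21, -32.5, 0, 0, 0, 0, 0.7],
    [-21, -32.5, 0, 0, 0, 0, 0.7],
  ],
)

```text
clock: 0.97
tool_pos: [284.0, 382.6, 303.9]
tcp_rot: [3.141, 0.0, -3.141]
wrist_force: [-0.1, -0.5, 0.0]
opening: 59.7
grasp_force: 0.0
```

carry_out(
  moves=[
    [-21, -32.5, 0, 0, 0, 0, 0.7],
    [-21, -32.5, 0, 0, 0, 0, 0.7],
    [-21, -32.5, 0, 0, 0, 0, 0.7],
    [-21, -32.5, 0, 0, 0, 0, 0.7],
    [-21, -32.5, 0, 0, 0, 0, 0.7],
    [-21, -32.5, 0, 0, 0, 0, 0.7],
    [-21, -32.5, 0, 0, 0, 0, 0.7],
    [-21, -32.5, 0, 0, 0, 0, 0.7],
  ],
)

```text
clock: 1.63
tool_pos: [452.2, 122.2, 304.1]
tcp_rot: [3.141, 0.001, 3.141]
wrist_force: [1.2, -0.4, 0.3]
opening: 59.7
grasp_force: 0.0
```

carry_out(
  moves=[
    [-21, -32.5, 0, 0, 0, 0, 0.7],
    [-21, -32.5, 0, 0, 0, 0, 0.7],
    [-21, -32.5, 0, 0, 0, 0, 0.7],
    [-21, -32.5, 0, 0, 0, 0, 0.7],
    [-21, -32.5, 0, 0, 0, 0, 0.7],
    [-21, -32.5, 0, 0, 0, 0, 0.7],
    [-21, -32.5, 0, 0, 0, 0, 0.7],
    [0, 0, 0, 0, 0, 0, 0.7],
  ],
)

```text
clock: 2.3
tool_pos: [601.2, -109.7, 303.2]
tcp_rot: [-3.138, 0.002, 3.136]
wrist_force: [-0.0, -0.1, 0.7]
opening: 59.5
grasp_force: 0.0
```

```bash
cat >> h.py <<'E'
def wrist():
    from bench import ctrl,cams
    s=ctrl.state();d=cams.get_image("wrist")
    T=np.eye(4);T[:3,:3]=R.from_euler("xyz",s["tcp_rot"]).as_matrix();T[:3,3]=s["tool_pos"]
    M=T@np.array(d["hand_eye"]);d["origin"]=M[:3,3];d["attitude"]=R.from_matrix(M[:3,:3]).as_euler("xyz")
    print("tcp",np.round(s["tool_pos"],1),np.round(s["tcp_rot"],3),"cam",d["origin"].round(0));return d
E
python3 - <<'E'
from h import *
d=wrist();cv2.imwrite("pics/w1.png",d["frame"][:,:,::-1])
print(proj(d,[626,-139.5,94]),proj(d,[620.3,-134.9,10]))
E
```

```text
tcp [ 601.2 -109.7  303.2] [-3.138e+00  2.000e-03  3.136e+00] cam [ 525. -110.  372.]
[288.02596644 252.56840851] [299.89571295 219.78909035]
```

View pics/w1.png

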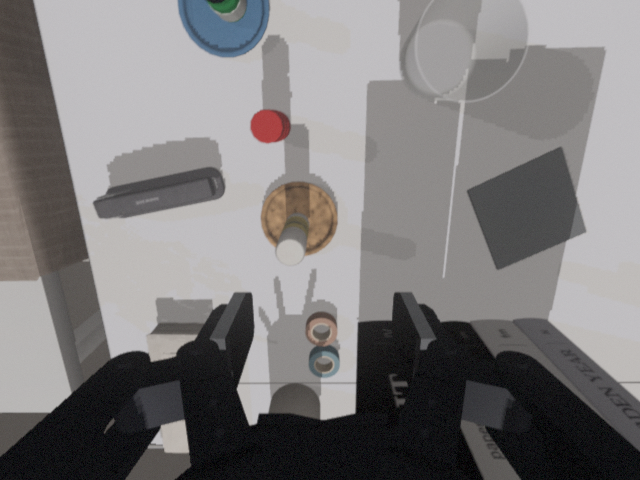

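Wrist view: glue cap at (291,250), cork dish centred about (299,218), mat with corners (560,148), (585,231), (499,268), (468,189), and the red bottle at (268,126). I'll refine the positions from these.

```bash
python3 - <<'E'
from h import *
d=wrist();hsv=cv2.cvtColor(d["frame"],cv2.COLOR_RGB2HSV)
def reg(m,x0,y0,x1,y1):
    c=max(cv2.findContours(m[y0:y1,x0:x1].astype(np.uint8),0,2)[0],key=cv2.contourArea)+[x0,y0];return cv2.convexHull(c)
e=cv2.fitEllipse(reg((hsv[...,1]>60),255,178,342,262));print("cork",e[0],e[1],onz(d,*e[0],10))
e=cv2.minAreaRect(reg((hsv[...,2]<100),460,140,592,275));print("mat",e,onz(d,*e[0],4))
print([onz(d,*p,4)[:2].round(0).tolist() for p in cv2.boxPoints(e)])
print("glue",onz(d,291,250,94))
print("glass top",onz(d,471,44,91))
print("red",onz(d,267,126,65))
E
```

```text
tcp [ 599.7 -106.8  303.1] [-3.141 -0.     3.137] cam [ 523. -107.  372.]
cork (294.9858093261719, 220.44261169433594) (73.16310119628906, 76.28194427490234) [ 618.81167519 -136.19833984   10.        ]
mat ((524.1569213867188, 210.36370849609375), (88.00424194335938, 106.54850769042969), 66.66596221923828) [610.26077284 104.66478426   4.        ]
[[590.0, 33.0], [547.0, 126.0], [632.0, 179.0], [680.0, 81.0]]
glue [ 621.74993008 -133.37577928   94.        ]
glass top [469.66888322  -2.51094345  91.        ]
red [ 524.33970436 -152.56154365   65.        ]
```

carry_out(
  moves=[
    [-12.5, -15.5, 0, 0, 0, 0, 0.7],
    [-12.5, -15.5, 0, 0, 0, 0, 0.7],
    [0, 0, 30, 0, 0, 0, 0.7],
    [0, 0, 30, 0, 0, 0, 0.7],
    [0, 0, 30, 0, 0, 0, 0.7],
    [0, 0, 30, 0, 0, 0, 0.7],
    [0, 0, 0, 0, 0, 0, 0.7],
    [0, 0, 0, 0, 0, 0, 0.7],
  ],
)

```text
clock: 3.07
tool_pos: [621.7, -132.5, 182.1]
tcp_rot: [3.139, -0.005, -3.14]
wrist_force: [0.4, -0.2, 0.0]
opening: 59.9
grasp_force: 0.0
```

```bash
python3 - <<'E'
from h import *
d=wrist();cv2.imwrite("pics/w2.png",d["frame"][:,:,::-1])
print(proj(d,[624.5,-138,94]),proj(d,[624.5,-138,5]))
E
```

```text
tcp [ 621.7 -132.5  182.1] [ 3.139 -0.005 -3.14 ] cam [ 546. -133.  252.]
[311.87718089 296.60433286] [315.09529595 240.63755169]
```

View pics/w2.png

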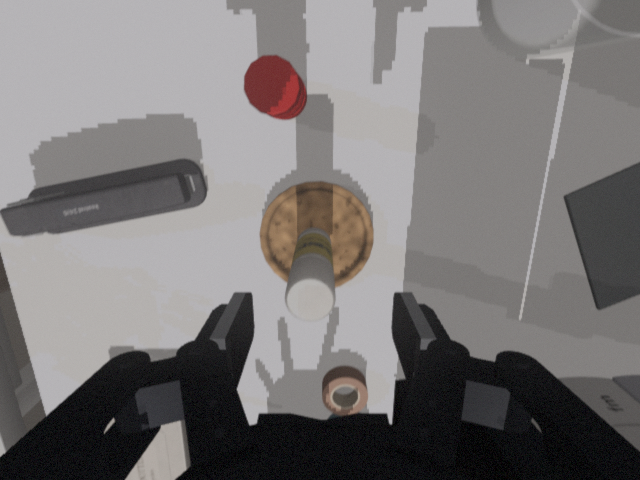

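The cap is at (310.5,298), within 1 mm of the estimate. Descending and gripping.

carry_out(
  moves=[
    [-3, -5.5, 0, 0, 0, 0, 0.7],
    [0, 0, 25, 0, 0, 0, 0.7],
    [0, 0, 25, 0, 0, 0, 0.7],
    [0, 0, 20, 0, 0, 0, 0.7],
    [0, 0, 0, 0, 0, 0, 0.7],
    [0, 0, 0, 0, 0, 0, 0.7],
    [0, 0, 0, 0, 0, 0, 0.7],
    [0, 0, 0, 0, 0, 0, 0.7],
  ],
)

```text
clock: 3.78
tool_pos: [628.6, -140.7, 117.1]
tcp_rot: [-3.14, 0.005, -3.142]
wrist_force: [-0.2, 0.0, 0.5]
opening: 60.1
grasp_force: 0.0
```

carry_out(
  moves=[
    [0, 0, 0, 0, 0, 0, 0],
    [0, 0, 0, 0, 0, 0, 0],
    [0, 0, 0, 0, 0, 0, 0],
    [0, 0, 0, 0, 0, 0, 0],
    [0, 0, 0, 0, 0, 0, 0],
    [0, 0, 0, 0, 0, 0, 0],
    [0, 0, 0, 0, 0, 0, 0],
    [0, 0, 0, 0, 0, 0, 0],
  ],
  squeeze=30,
)

```text
clock: 4.45
tool_pos: [627.1, -140.1, 114.8]
tcp_rot: [-3.141, 0.001, 3.141]
wrist_force: [-0.8, 0.6, 5.0]
opening: 24.6
grasp_force: 31.4
```

carry_out(
  moves=[
    [0, 0, -10, 0, 0, 0, 0],
    [0, 0, -20, 0, 0, 0, 0],
    [0, 0, -25, 0, 0, 0, 0],
    [0, 0, -25, 0, 0, 0, 0],
    [1, 15, 0, 0, 0, 0, 0],
    [1, 25, 0, 0, 0, 0, 0],
    [2, 30, 0, 0, 0, 0, 0],
    [2, 30, 0, 0, 0, 0, 0],
  ],
)

```text
clock: 5.12
tool_pos: [619.8, -39.0, 193.4]
tcp_rot: [3.141, -0.001, 3.14]
wrist_force: [1.2, 0.5, 0.7]
opening: 24.8
grasp_force: 31.2
```

carry_out(
  moves=[
    [2, 30, 0, 0, 0, 0, 0],
    [2, 30, 0, 0, 0, 0, 0],
    [2, 30, 0, 0, 0, 0, 0],
    [1, 25, 0, 0, 0, 0, 0],
    [0, 15, 0, 0, 0, 0, 0],
    [0, 0, 0, 0, 0, 0, 0],
    [0, 0, 0, 0, 0, 0, 0],
    [0, 0, 0, 0, 0, 0, 0],
  ],
)

```text
clock: 5.78
tool_pos: [613.5, 89.2, 193.6]
tcp_rot: [-3.141, -0.001, 3.141]
wrist_force: [0.9, -0.1, -0.8]
opening: 24.8
grasp_force: 31.2
```

carry_out(
  moves=[
    [0, 15, 0, 0, 0, 0, 0],
    [0, 0, 20, 0, 0, 0, 0],
    [0, 0, 25, 0, 0, 0, 0],
    [0, 0, 20, 0, 0, 0, 0],
    [0, 0, 8, 0, 0, 0, 0],
    [0, 0, 0, 0, 0, 0, 0],
    [0, 0, 0, 0, 0, 0, 0],
    [0, 0, 0, 0, 0, 0, 0],
  ],
)

```text
clock: 6.45
tool_pos: [614.8, 104.8, 122.5]
tcp_rot: [3.141, 0.003, 3.141]
wrist_force: [-1.1, -0.6, 0.0]
opening: 24.6
grasp_force: 31.2
```

```bash
python3 - <<'E'
from h import *
d=wrist();cv2.imwrite("pics/w3.png",d["frame"][:,:,::-1])
E
```

```text
tcp [614.8 104.8 122.5] [3.141e+00 3.000e-03 3.141e+00] cam [538. 104. 191.]
```

View pics/w3.png

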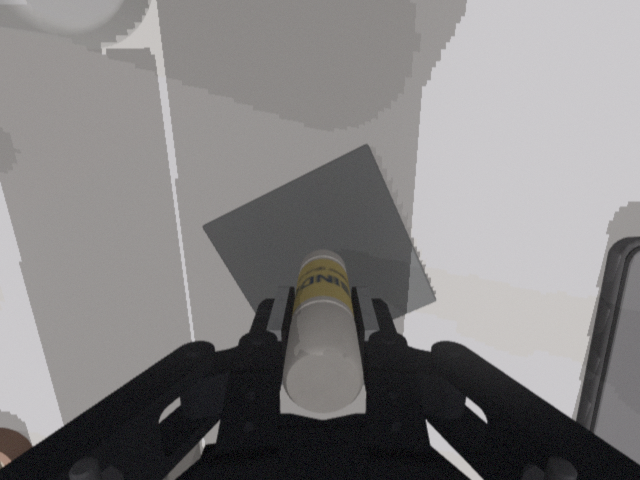

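The glue stick is held upright over the middle of the mat, its foot at about (322,252). Lowering the last millimetres.

carry_out(
  moves=[
    [0, 0, 4, 0, 0, 0, 0],
    [0, 0, 2, 0, 0, 0, 0],
    [0, 0, 0, 0, 0, 0, 0],
    [0, 0, 0, 0, 0, 0, 0],
    [0, 0, 0, 0, 0, 0, 0],
    [0, 0, 0, 0, 0, 0, 0],
    [0, 0, 0, 0, 0, 0, 0],
    [0, 0, 0, 0, 0, 0, 0],
  ],
)

```text
clock: 7.17
tool_pos: [613.6, 105.1, 115.0]
tcp_rot: [3.142, 0.0, 3.141]
wrist_force: [0.3, 0.5, -0.4]
opening: 24.5
grasp_force: 31.2
```

carry_out(
  moves=[
    [0, 0, 1, 0, 0, 0, 0],
    [0, 0, 0.5, 0, 0, 0, 0],
    [0, 0, 0.5, 0, 0, 0, 0],
    [0, 0, 0, 0, 0, 0, 0],
    [0, 0, 0, 0, 0, 0, 0],
    [0, 0, 0, 0, 0, 0, 0],
    [0, 0, 0, 0, 0, 0, 0],
    [0, 0, 0, 0, 0, 0, 0],
  ],
)

```text
clock: 7.83
tool_pos: [613.8, 105.0, 113.8]
tcp_rot: [-3.142, 0.001, 3.142]
wrist_force: [-2.1, -0.2, 5.3]
opening: 24.6
grasp_force: 31.5
```

carry_out(
  moves=[
    [0, 0, 0, 0, 0, 0, 0.45],
    [0, 0, 0, 0, 0, 0, 0.7],
    [0, 0, 0, 0, 0, 0, 0.7],
    [0, 0, 0, 0, 0, 0, 0.7],
    [0, 0, 0, 0, 0, 0, 0.7],
    [0, 0, 0, 0, 0, 0, 0.7],
    [0, 0, -10, 0, 0, 0, 0.7],
    [0, 0, -20, 0, 0, 0, 0.7],
  ],
)

```text
clock: 8.5
tool_pos: [611.3, 104.9, 140.5]
tcp_rot: [-3.141, -0.007, 3.141]
wrist_force: [1.1, -0.1, -0.9]
opening: 59.7
grasp_force: 0.0
```

carry_out(
  moves=[
    [0, 0, -25, 0, 0, 0, 0.7],
    [0, 0, -25, 0, 0, 0, 0.7],
    [0, 0, -25, 0, 0, 0, 0.7],
    [0, 0, -20, 0, 0, 0, 0.7],
    [10, -15, 0, 0, 0, 0, 0.7],
    [20, -30, 0, 0, 0, 0, 0.7],
    [20, -31, 0, 0, 0, 0, 0.7],
    [20, -31, 0, 0, 0, 0, 0.7],
  ],
)

```text
clock: 9.17
tool_pos: [542.9, -2.6, 238.9]
tcp_rot: [-3.141, 0.001, -3.14]
wrist_force: [0.6, -1.0, 0.4]
opening: 60.0
grasp_force: 0.0
```

carry_out(
  moves=[
    [20, -31, 0, 0, 0, 0, 0.7],
    [20, -31, 0, 0, 0, 0, 0.7],
    [20, -31, 0, 0, 0, 0, 0.7],
    [20, -31, 0, 0, 0, 0, 0.7],
    [20, -31, 0, 0, 0, 0, 0.7],
    [20, -31, 0, 0, 0, 0, 0.7],
    [0, 0, 0, 0, 0, 0, 0.7],
    [0, 0, 0, 0, 0, 0, 0.7],
  ],
)

```text
clock: 9.83
tool_pos: [422.9, -189.6, 238.8]
tcp_rot: [-3.141, 0.001, 3.137]
wrist_force: [-0.1, 0.4, 0.7]
opening: 59.9
grasp_force: 0.0
```

```bash
python3 - <<'E'
from h import *
d=wrist();cv2.imwrite("pics/w4.png",d["frame"][:,:,::-1])
print(proj(d,[424.5,-191.5,75]),proj(d,[425.1,-197.3,10]))
from bench import cams
t=cams.get_image("top")
hsv=cv2.cvtColor(d["frame"],cv2.COLOR_RGB2HSV)
m=((hsv[...,0]>95)&(hsv[...,0]<125)&(hsv[...,1]>60)).astype(np.uint8)
c=cv2.convexHull(max(cv2.findContours(m,0,2)[0],key=cv2.contourArea));e=cv2.fitEllipse(c);print(e,onz(d,*e[0],10))
E
```

```text
tcp [ 422.9 -189.6  238.8] [-3.141e+00  1.000e-03  3.137e+00] cam [ 346. -190.  308.]
[320.5370224  243.57253158] [314.21291041 220.11460375]
((312.7493896484375, 218.4217529296875), (89.85466766357422, 92.72982025146484), 97.14617156982422) [ 423.59667538 -198.53844892   10.        ]
```

View pics/w4.png

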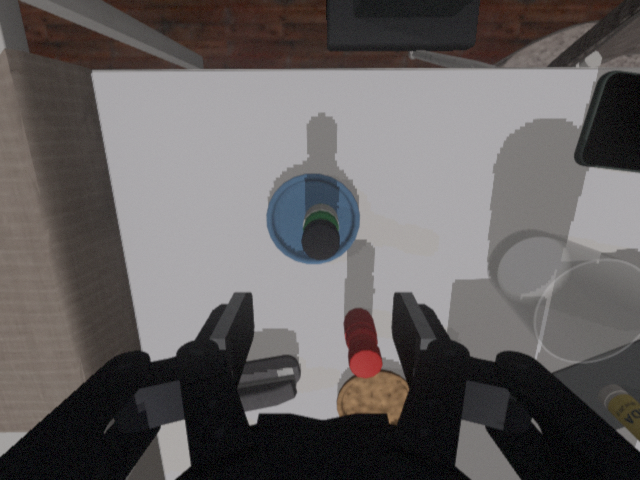

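Ink bottle cap at (321,241), 1.5 mm from the estimate. The glue stick stands on the mat at the right (630,410), and the red look-alike is at (365,360), well clear of the approach.

carry_out(
  moves=[
    [0, -2, 20, 0, 0, 0, 0.7],
    [0, 0, 30, 0, 0, 0, 0.7],
    [0, 0, 30, 0, 0, 0, 0.7],
    [0, 0, 30, 0, 0, 0, 0.7],
    [0, 0, 25, 0, 0, 0, 0.7],
    [0, 0, 8, 0, 0, 0, 0.7],
    [0, 0, 0, 0, 0, 0, 0.7],
    [0, 0, 0, 0, 0, 0, 0.7],
  ],
)

```text
clock: 10.6
tool_pos: [424.4, -189.4, 95.3]
tcp_rot: [-3.142, 0.0, -3.14]
wrist_force: [0.3, 0.5, 0.3]
opening: 59.8
grasp_force: 0.0
```

carry_out(
  moves=[
    [0, 0, 0, 0, 0, 0, 0.7],
    [0, 0, 0, 0, 0, 0, 0.7],
    [0, 0, 0, 0, 0, 0, 0.7],
    [0, 0, 0, 0, 0, 0, 0.7],
    [0, 0, 0, 0, 0, 0, 0.7],
    [0, 0, 0, 0, 0, 0, 0.7],
    [0, 0, 0, 0, 0, 0, 0.7],
    [0, 0, 0, 0, 0, 0, 0.7],
  ],
)

```text
clock: 11.27
tool_pos: [423.5, -190.0, 94.9]
tcp_rot: [3.142, -0.0, 3.141]
wrist_force: [-0.5, -0.1, -0.4]
opening: 59.7
grasp_force: 0.0
```

carry_out(
  moves=[
    [0, -1, 4, 0, 0, 0, 0.7],
    [0, 0, 3, 0, 0, 0, 0.7],
    [0, 0, 0, 0, 0, 0, 0.7],
    [0, 0, 0, 0, 0, 0, 0],
    [0, 0, 0, 0, 0, 0, 0],
    [0, 0, 0, 0, 0, 0, 0],
    [0, 0, 0, 0, 0, 0, 0],
    [0, 0, 0, 0, 0, 0, 0],
  ],
  squeeze=30,
)

```text
clock: 11.93
tool_pos: [423.6, -191.0, 88.0]
tcp_rot: [-3.141, 0.0, 3.142]
wrist_force: [0.3, 0.5, -0.2]
opening: 27.0
grasp_force: 29.5
```

carry_out(
  moves=[
    [0, 0, 0, 0, 0, 0, 0],
    [0, 0, 0, 0, 0, 0, 0],
    [0, 0, 0, 0, 0, 0, 0],
    [0, 0, 0, 0, 0, 0, 0],
    [0, 0, 0, 0, 0, 0, 0],
    [0, 0, 0, 0, 0, 0, 0],
    [0, 0, 0, 0, 0, 0, 0],
    [0, 0, 0, 0, 0, 0, 0],
  ],
)

```text
clock: 12.6
tool_pos: [423.6, -191.0, 87.9]
tcp_rot: [-3.142, 0.0, 3.142]
wrist_force: [-0.0, 0.1, 0.0]
opening: 27.2
grasp_force: 29.5
```

carry_out(
  moves=[
    [0, 0, -10, 0, 0, 0, 0],
    [0, 0, -20, 0, 0, 0, 0],
    [0, 0, -25, 0, 0, 0, 0],
    [0, 0, -25, 0, 0, 0, 0],
    [0, 0, -20, 0, 0, 0, 0],
    [-10, 3, 0, 0, 0, 0, 0],
    [-20, 5.5, 0, 0, 0, 0, 0],
    [-30, 8.5, 0, 0, 0, 0, 0],
  ],
)

```text
clock: 13.27
tool_pos: [482.9, -173.8, 188.0]
tcp_rot: [-3.142, -0.001, 3.139]
wrist_force: [0.6, -0.3, -0.8]
opening: 26.9
grasp_force: 29.6
```

carry_out(
  moves=[
    [-30, 8.5, 0, 0, 0, 0, 0],
    [-30, 8.5, 0, 0, 0, 0, 0],
    [-30, 8.5, 0, 0, 0, 0, 0],
    [-25, 7, 0, 0, 0, 0, 0],
    [-15, 4.5, 0, 0, 0, 0, 0],
    [-6, 1.5, 0, 0, 0, 0, 0],
    [0, 0, 0, 0, 0, 0, 0],
    [0, 0, 0, 0, 0, 0, 0],
  ],
)

```text
clock: 13.93
tool_pos: [618.7, -135.2, 186.9]
tcp_rot: [3.141, -0.002, -3.141]
wrist_force: [-0.3, -0.7, -0.3]
opening: 27.1
grasp_force: 29.6
```

carry_out(
  moves=[
    [0, 0, 0, 0, 0, 0, 0],
    [0, 0, 0, 0, 0, 0, 0],
    [0, 0, 0, 0, 0, 0, 0],
    [0, 0, 0, 0, 0, 0, 0],
    [0, 0, 0, 0, 0, 0, 0],
    [0, 0, 0, 0, 0, 0, 0],
    [0, 0, 0, 0, 0, 0, 0],
    [0, 0, 0, 0, 0, 0, 0],
  ],
)

```text
clock: 14.6
tool_pos: [619.5, -135.5, 188.0]
tcp_rot: [-3.142, 0.0, 3.141]
wrist_force: [-0.6, 0.1, -0.4]
opening: 27.0
grasp_force: 29.6
```

```bash
python3 - <<'E'
from h import *
d=wrist();cv2.imwrite("pics/w5.png",d["frame"][:,:,::-1])
hsv=cv2.cvtColor(d["frame"],cv2.COLOR_RGB2HSV)
m=((hsv[...,0]>5)&(hsv[...,0]<22)&(hsv[...,1]>60)).astype(np.uint8)
c=cv2.convexHull(max(cv2.findContours(m,0,2)[0],key=cv2.contourArea));e=cv2.fitEllipse(c);print(e,onz(d,*e[0],10))
E
```

```text
tcp [ 619.5 -135.5  188. ] [-3.142  0.     3.141] cam [ 543. -136.  257.]
((321.3368225097656, 233.97178649902344), (105.6853256225586, 110.44181823730469), 90.72370910644531) [ 618.45133267 -136.85330211   10.        ]
```

View pics/w5.png

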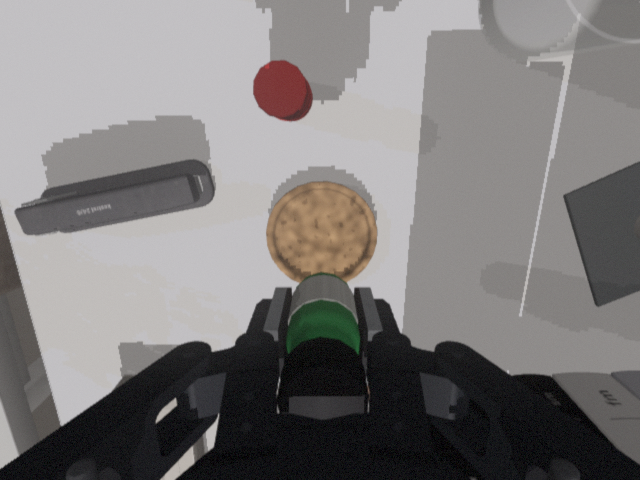

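Ink bottle upright in the grip above the empty cork dish, centred (321,234), aligned with the gripper column (322).

carry_out(
  moves=[
    [0.5, -0.8, 15, 0, 0, 0, 0],
    [0, 0, 25, 0, 0, 0, 0],
    [0, 0, 25, 0, 0, 0, 0],
    [0, 0, 20, 0, 0, 0, 0],
    [0, 0, 7, 0, 0, 0, 0],
    [0, 0, 0, 0, 0, 0, 0],
    [0, 0, 0, 0, 0, 0, 0],
    [0, 0, 0, 0, 0, 0, 0],
  ],
)

```text
clock: 15.32
tool_pos: [620.4, -136.7, 97.7]
tcp_rot: [-3.14, 0.003, -3.142]
wrist_force: [0.5, 0.0, 0.1]
opening: 27.3
grasp_force: 29.6
```

carry_out(
  moves=[
    [0, 0, 4, 0, 0, 0, 0],
    [0, 0, 2, 0, 0, 0, 0],
    [0, 0, 1, 0, 0, 0, 0],
    [0, 0, 0, 0, 0, 0, 0],
    [0, 0, 0, 0, 0, 0, 0],
    [0, 0, 0, 0, 0, 0, 0],
    [0, 0, 0, 0, 0, 0, 0],
    [0, 0, 0, 0, 0, 0, 0],
  ],
)

```text
clock: 15.98
tool_pos: [619.1, -136.3, 89.0]
tcp_rot: [-3.142, 0.0, -3.142]
wrist_force: [-0.1, -0.1, -0.3]
opening: 27.5
grasp_force: 29.6
```

carry_out(
  moves=[
    [0, 0, 0.7, 0, 0, 0, 0],
    [0, 0, 0.4, 0, 0, 0, 0],
    [0, 0, 0.3, 0, 0, 0, 0],
    [0, 0, 0, 0, 0, 0, 0],
    [0, 0, 0, 0, 0, 0, 0],
    [0, 0, 0, 0, 0, 0, 0],
    [0, 0, 0, 0, 0, 0, 0],
    [0, 0, 0, 0, 0, 0, 0],
  ],
)

```text
clock: 16.65
tool_pos: [619.2, -136.3, 88.0]
tcp_rot: [-3.141, 0.0, 3.142]
wrist_force: [-1.7, 0.2, 4.8]
opening: 26.8
grasp_force: 30.0
```

carry_out(
  moves=[
    [0, 0, 0, 0, 0, 0, 0.45],
    [0, 0, 0, 0, 0, 0, 0.7],
    [0, 0, 0, 0, 0, 0, 0.7],
    [0, 0, 0, 0, 0, 0, 0.7],
    [0, 0, 0, 0, 0, 0, 0.7],
    [0, 0, 0, 0, 0, 0, 0.7],
    [0, 0, -10, 0, 0, 0, 0.7],
    [0, 0, -20, 0, 0, 0, 0.7],
  ],
)

```text
clock: 17.32
tool_pos: [616.9, -135.5, 115.1]
tcp_rot: [3.139, -0.006, 3.141]
wrist_force: [0.3, -0.6, -0.4]
opening: 59.9
grasp_force: 0.0
```

carry_out(
  moves=[
    [0, 0, -25, 0, 0, 0, 0.7],
    [0, 0, -25, 0, 0, 0, 0.7],
    [0, 0, -30, 0, 0, 0, 0.7],
    [0, 0, -30, 0, 0, 0, 0.7],
    [0, 0, -20, 0, 0, 0, 0.7],
    [10, 18, 0, 0, 0, 0, 0.7],
    [17, 30, 0, 0, 0, 0, 0.7],
    [17, 30, 0, 0, 0, 0, 0.7],
  ],
)

```text
clock: 17.98
tool_pos: [575.2, -58.3, 249.3]
tcp_rot: [-3.141, 0.003, 3.139]
wrist_force: [0.4, 1.1, -0.6]
opening: 59.9
grasp_force: 0.0
```

carry_out(
  moves=[
    [17, 30, 0, 0, 0, 0, 0.7],
    [17, 30, 0, 0, 0, 0, 0.7],
    [17, 30, 0, 0, 0, 0, 0.7],
    [17, 30, 0, 0, 0, 0, 0.7],
    [17, 30, 0, 0, 0, 0, 0.7],
    [17, 30, 0, 0, 0, 0, 0.7],
    [17, 30, 0, 0, 0, 0, 0.7],
    [17, 30, 0, 0, 0, 0, 0.7],
  ],
)

```text
clock: 18.65
tool_pos: [438.1, 183.0, 248.5]
tcp_rot: [3.141, 0.002, 3.141]
wrist_force: [0.6, -0.1, 1.3]
opening: 59.7
grasp_force: 0.0
```

carry_out(
  moves=[
    [17, 30, 0, 0, 0, 0, 0.7],
    [7, 12, 0, 0, 0, 0, 0.7],
    [0, 0, 0, 0, 0, 0, 0.7],
    [0, 0, 0, 0, 0, 0, 0.7],
    [0, 0, 0, 0, 0, 0, 0.7],
    [0, 0, 0, 0, 0, 0, 0.7],
    [0, 0, 0, 0, 0, 0, 0.7],
    [0, 0, 0, 0, 0, 0, 0.7],
  ],
)

```text
clock: 19.32
tool_pos: [415.6, 223.0, 247.5]
tcp_rot: [-3.141, 0.0, 3.14]
wrist_force: [-0.0, 0.4, 0.2]
opening: 59.9
grasp_force: 0.0
```

```bash
python3 - <<'E'
from h import *
d=wrist();cv2.imwrite("pics/w6.png",d["frame"][:,:,::-1])
print(proj(d,[417,220,107]),proj(d,[413,225,10]))
hsv=cv2.cvtColor(d["frame"],cv2.COLOR_RGB2HSV)
m=((hsv[...,0]<20)&(hsv[...,1]>60)).astype(np.uint8);m[330:]=0
c=cv2.convexHull(max(cv2.findContours(m,0,2)[0],key=cv2.contourArea));e=cv2.minAreaRect(c);print(e,onz(d,*e[0],10))
E
```

```text
tcp [415.6 223.  247.5] [-3.141  0.     3.14 ] cam [339. 223. 317.]
[318.55326116 255.33560933] [325.3910504  212.48836018]
((97.0, 40.0), (80.0, 194.0), 90.0) [277.57304962  50.2041493   10.        ]
```

View pics/w6.png

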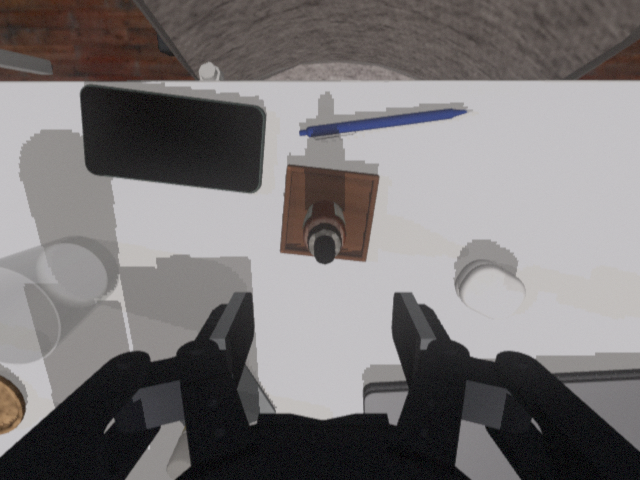

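Dropper tip is at about (324,252), giving roughly (416,222.7). Dish corners (289,164), (379,174), (366,261), (281,251). Descending.

carry_out(
  moves=[
    [0, 0, 20, 0, 0, 0, 0.7],
    [0, 0, 30, 0, 0, 0, 0.7],
    [0, 0, 30, 0, 0, 0, 0.7],
    [0, 0, 25, 0, 0, 0, 0.7],
    [0, 0, 15, 0, 0, 0, 0.7],
    [0, 0, 8, 0, 0, 0, 0.7],
    [0, 0, 0, 0, 0, 0, 0.7],
    [0, 0, 0, 0, 0, 0, 0.7],
  ],
)

```text
clock: 20.03
tool_pos: [415.5, 223.7, 119.7]
tcp_rot: [3.142, 0.0, 3.141]
wrist_force: [0.8, 0.8, -0.5]
opening: 59.6
grasp_force: 0.0
```

carry_out(
  moves=[
    [0, 0, 0, 0, 0, 0, 0.7],
    [0, 0, 0, 0, 0, 0, 0.7],
    [0, 0, 0, 0, 0, 0, 0.7],
    [0, 0, 0, 0, 0, 0, 0.7],
    [0, 0, 0, 0, 0, 0, 0.7],
    [0, 0, 0, 0, 0, 0, 0.7],
    [0, 0, 0, 0, 0, 0, 0.7],
    [0, 0, 0, 0, 0, 0, 0.7],
  ],
)

```text
clock: 20.7
tool_pos: [415.0, 223.7, 119.5]
tcp_rot: [-3.142, 0.0, -3.142]
wrist_force: [0.7, -0.2, -0.2]
opening: 59.7
grasp_force: 0.0
```

carry_out(
  moves=[
    [-1, -0.7, 3, 0, 0, 0, 0.7],
    [0, 0, 3, 0, 0, 0, 0.7],
    [0, 0, 0, 0, 0, 0, 0.7],
    [0, 0, 0, 0, 0, 0, 0],
    [0, 0, 0, 0, 0, 0, 0],
    [0, 0, 0, 0, 0, 0, 0],
    [0, 0, 0, 0, 0, 0, 0],
    [0, 0, 0, 0, 0, 0, 0],
  ],
  squeeze=35,
)

```text
clock: 21.37
tool_pos: [416.1, 223.1, 113.6]
tcp_rot: [3.141, 0.0, 3.142]
wrist_force: [0.7, -0.2, 0.3]
opening: 31.2
grasp_force: 34.7
```

carry_out(
  moves=[
    [0, 0, 0, 0, 0, 0, 0],
    [0, 0, 0, 0, 0, 0, 0],
    [0, 0, 0, 0, 0, 0, 0],
    [0, 0, 0, 0, 0, 0, 0],
    [0, 0, 0, 0, 0, 0, 0],
    [0, 0, 0, 0, 0, 0, 0],
    [0, 0, 0, 0, 0, 0, 0],
    [0, 0, 0, 0, 0, 0, 0],
  ],
)

```text
clock: 22.03
tool_pos: [416.1, 223.1, 113.5]
tcp_rot: [3.142, 0.0, 3.142]
wrist_force: [0.5, -0.0, 0.3]
opening: 30.9
grasp_force: 34.7
```

carry_out(
  moves=[
    [0, 0, -10, 0, 0, 0, 0],
    [0, 0, -20, 0, 0, 0, 0],
    [0, 0, -25, 0, 0, 0, 0],
    [0, 0, -25, 0, 0, 0, 0],
    [0, 0, -25, 0, 0, 0, 0],
    [0, 0, -15, 0, 0, 0, 0],
    [0, 0, 0, 0, 0, 0, 0],
    [0, 0, 0, 0, 0, 0, 0],
  ],
)

```text
clock: 22.7
tool_pos: [416.4, 223.2, 234.5]
tcp_rot: [3.141, 0.002, 3.142]
wrist_force: [-1.4, 0.3, -1.1]
opening: 30.9
grasp_force: 34.7
```

```bash
python3 - <<'E'
from h import *
d=wrist();cv2.imwrite("pics/w7.png",d["frame"][:,:,::-1])
print(proj(d,[413,226,10]))
hsv=cv2.cvtColor(d["frame"],cv2.COLOR_RGB2HSV)
m=((hsv[...,1]>60)&(hsv[...,2]<170)).astype(np.uint8);w=np.zeros_like(m);w[150:285,265:400]=m[150:285,265:400]
c=cv2.convexHull(max(cv2.findContours(w,0,2)[0],key=cv2.contourArea));e=cv2.minAreaRect(c);print(e,onz(d,*e[0],10))
from bench import cams
t=cams.get_image("top");hsv=cv2.cvtColor(t["frame"],cv2.COLOR_RGB2HSV)
E
```

```text
tcp [416.4 223.2 234.5] [3.141e+00 2.000e-03 3.142e+00] cam [340. 223. 303.]
[326.30149676 214.66993745]
((326.3841552734375, 228.0426788330078), (95.74413299560547, 116.83656311035156), 6.34019136428833) [424.71769705 226.12016244  10.        ]
```

View pics/w7.png

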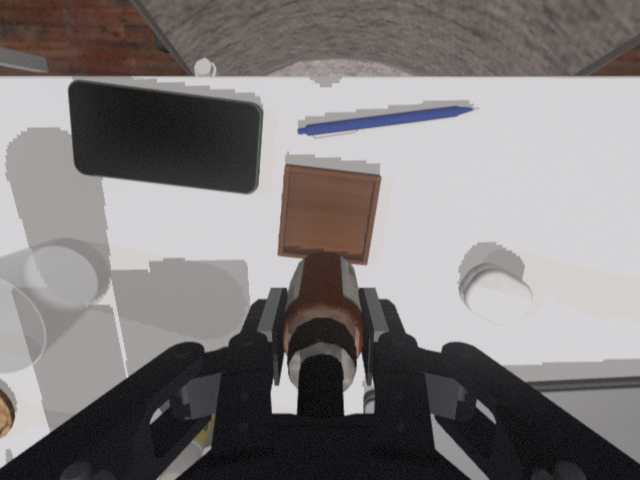

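Bottle held upright. Empty wood dish corners (287,165), (381,176), (367,264), (279,254) put its centre near (413,226.7). Carrying the dropper bottle to the blue dish.

carry_out(
  moves=[
    [0, -12, 0, 0, 0, 0, 0],
    [0, -24, 0, 0, 0, 0, 0],
    [-0.5, -30, 0, 0, 0, 0, 0],
    [-0.5, -30, 0, 0, 0, 0, 0],
    [-0.5, -30, 0, 0, 0, 0, 0],
    [-0.5, -30, 0, 0, 0, 0, 0],
    [-0.5, -30, 0, 0, 0, 0, 0],
    [-0.5, -30, 0, 0, 0, 0, 0],
  ],
)

```text
clock: 23.47
tool_pos: [417.6, 5.2, 232.0]
tcp_rot: [3.141, -0.003, 3.141]
wrist_force: [1.0, 0.1, -1.6]
opening: 31.2
grasp_force: 34.8
```

carry_out(
  moves=[
    [-0.5, -30, 0, 0, 0, 0, 0],
    [-0.5, -30, 0, 0, 0, 0, 0],
    [-1, -30, 0, 0, 0, 0, 0],
    [-1, -30, 0, 0, 0, 0, 0],
    [-1, -30, 0, 0, 0, 0, 0],
    [-1, -25, 0, 0, 0, 0, 0],
    [-0.5, -18, 0, 0, 0, 0, 0],
    [0, -10, 0, 0, 0, 0, 0],
  ],
)

```text
clock: 24.13
tool_pos: [423.3, -198.2, 232.1]
tcp_rot: [3.141, -0.003, 3.139]
wrist_force: [-0.2, 0.0, -0.5]
opening: 31.3
grasp_force: 34.8
```

carry_out(
  moves=[
    [0, 0, 0, 0, 0, 0, 0],
    [0, 0, 0, 0, 0, 0, 0],
    [0, 0, 0, 0, 0, 0, 0],
    [0, 0, 0, 0, 0, 0, 0],
    [0, 0, 0, 0, 0, 0, 0],
    [0, 0, 0, 0, 0, 0, 0],
    [0, 0, 0, 0, 0, 0, 0],
    [0, 0, 0, 0, 0, 0, 0],
  ],
)

```text
clock: 24.8
tool_pos: [424.7, -195.6, 233.6]
tcp_rot: [-3.141, 0.0, -3.141]
wrist_force: [0.6, -0.6, -1.5]
opening: 31.2
grasp_force: 34.8
```

```bash
python3 - <<'E'
from h import *
d=wrist()
hsv=cv2.cvtColor(d["frame"],cv2.COLOR_RGB2HSV)
m=((hsv[...,0]>95)&(hsv[...,0]<125)&(hsv[...,1]>60)).astype(np.uint8)
c=cv2.convexHull(max(cv2.findContours(m,0,2)[0],key=cv2.contourArea));e=cv2.fitEllipse(c);print(e,onz(d,*e[0],10))
E
```

```text
tcp [ 424.7 -195.6  233.6] [-3.141  0.    -3.141] cam [ 348. -196.  303.]
((319.2371826171875, 217.8941650390625), (91.36180114746094, 94.59687042236328), 94.42535400390625) [ 423.39844752 -198.85099113   10.        ]
```

carry_out(
  moves=[
    [0.5, -2.4, 15, 0, 0, 0, 0],
    [0, 0, 25, 0, 0, 0, 0],
    [0, 0, 25, 0, 0, 0, 0],
    [0, 0, 25, 0, 0, 0, 0],
    [0, 0, 15, 0, 0, 0, 0],
    [0, 0, 7, 0, 0, 0, 0],
    [0, 0, 0, 0, 0, 0, 0],
    [0, 0, 0, 0, 0, 0, 0],
  ],
)

```text
clock: 25.52
tool_pos: [424.4, -198.5, 121.8]
tcp_rot: [-3.141, 0.0, 3.142]
wrist_force: [0.4, -0.6, -0.9]
opening: 30.8
grasp_force: 34.8
```

carry_out(
  moves=[
    [0, 0, 4, 0, 0, 0, 0],
    [0, 0, 1.5, 0, 0, 0, 0],
    [0, 0, 0, 0, 0, 0, 0],
    [0, 0, 0, 0, 0, 0, 0],
    [0, 0, 0, 0, 0, 0, 0],
    [0, 0, 0, 0, 0, 0, 0],
    [0, 0, 0, 0, 0, 0, 0],
    [0, 0, 0, 0, 0, 0, 0],
  ],
)

```text
clock: 26.18
tool_pos: [424.1, -198.4, 116.1]
tcp_rot: [-3.142, 0.0, 3.142]
wrist_force: [-0.4, -0.3, -0.5]
opening: 31.1
grasp_force: 34.8
```

carry_out(
  moves=[
    [0, 0, 1.5, 0, 0, 0, 0],
    [0, 0, 0.5, 0, 0, 0, 0],
    [0, 0, 0.5, 0, 0, 0, 0],
    [0, 0, 0, 0, 0, 0, 0],
    [0, 0, 0, 0, 0, 0, 0],
    [0, 0, 0, 0, 0, 0, 0],
    [0, 0, 0, 0, 0, 0, 0],
    [0, 0, 0, 0, 0, 0, 0],
  ],
)

```text
clock: 26.85
tool_pos: [424.1, -198.3, 113.5]
tcp_rot: [3.142, 0.0, 3.142]
wrist_force: [-0.0, 1.4, 1.8]
opening: 31.0
grasp_force: 35.0
```

carry_out(
  moves=[
    [0, 0, 0.3, 0, 0, 0, 0],
    [0, 0, 0, 0, 0, 0, 0.55],
    [0, 0, 0, 0, 0, 0, 0.7],
    [0, 0, 0, 0, 0, 0, 0.7],
    [0, 0, 0, 0, 0, 0, 0.7],
    [0, 0, 0, 0, 0, 0, 0.7],
    [0, 0, -10, 0, 0, 0, 0.7],
    [0, 0, -20, 0, 0, 0, 0.7],
  ],
)

```text
clock: 27.52
tool_pos: [422.3, -197.2, 141.6]
tcp_rot: [3.138, -0.005, 3.141]
wrist_force: [-0.8, -0.8, 0.8]
opening: 59.5
grasp_force: 0.0
```

carry_out(
  moves=[
    [0, 0, -25, 0, 0, 0, 0.7],
    [0, 0, -30, 0, 0, 0, 0.7],
    [0, 0, -30, 0, 0, 0, 0.7],
    [0, 0, -15, 0, 0, 0, 0.7],
    [-9, 15, 0, 0, 0, 0, 0.7],
    [-19, 30, 0, 0, 0, 0, 0.7],
    [-19, 30, 0, 0, 0, 0, 0.7],
    [-19, 30, 0, 0, 0, 0, 0.7],
  ],
)

```text
clock: 28.18
tool_pos: [490.7, -92.5, 244.4]
tcp_rot: [-3.141, 0.002, 3.14]
wrist_force: [0.5, -0.5, -0.6]
opening: 60.0
grasp_force: 0.0
```

carry_out(
  moves=[
    [-19, 30, 0, 0, 0, 0, 0.7],
    [-19, 30, 0, 0, 0, 0, 0.7],
    [-19, 30, 0, 0, 0, 0, 0.7],
    [-19, 30, 0, 0, 0, 0, 0.7],
    [-19, 30, 0, 0, 0, 0, 0.7],
    [-16, 28, 0, 0, 0, 0, 0.7],
    [-10, 18, 0, 0, 0, 0, 0.7],
    [0, 0, 0, 0, 0, 0, 0.7],
  ],
)

```text
clock: 28.85
tool_pos: [612.5, 106.4, 244.0]
tcp_rot: [3.14, 0.002, -3.137]
wrist_force: [-0.1, 0.2, 1.0]
opening: 60.2
grasp_force: 0.0
```

carry_out(
  moves=[
    [0, 0, 0, 0, 0, 0, 0.7],
    [0, 0, 0, 0, 0, 0, 0.7],
    [0, 0, 0, 0, 0, 0, 0.7],
    [0, 0, 0, 0, 0, 0, 0.7],
    [0, 0, 0, 0, 0, 0, 0.7],
    [0, 0, 0, 0, 0, 0, 0.7],
    [0, 0, 0, 0, 0, 0, 0.7],
    [0, 0, 0, 0, 0, 0, 0.7],
  ],
)

```text
clock: 29.52
tool_pos: [611.0, 102.3, 243.2]
tcp_rot: [-3.142, 0.0, 3.141]
wrist_force: [-0.0, 0.8, 0.4]
opening: 59.9
grasp_force: 0.0
```

```bash
python3 - <<'E'
from h import *
from bench import cams
d=wrist();s=cams.get_image("scene")
print(proj(d,[612,105,93]),proj(d,[612,105,4]))
a=d["frame"][100:360,220:480,::-1];b=cv2.resize(s["frame"][200:360,200:480,::-1],None,fx=1.9,fy=1.9)
o=np.zeros((310,800,3),np.uint8);o[:260,:260]=a;o[:304,265:265+532]=b
cv2.imwrite("pics/c8.png",o)
E
```

```text
tcp [611.  102.3 243.2] [-3.142  0.     3.141] cam [535. 102. 312.]
[327.38812782 249.54600806] [326.06958305 216.01894936]
```

View pics/c8.png

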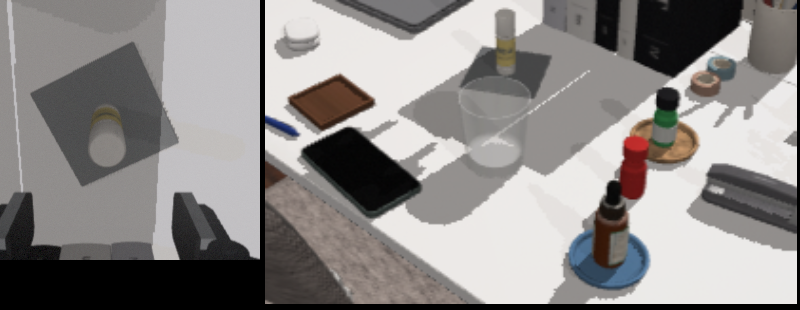

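All three stand upright: dropper in blue, ink in cork, glue on the mat with its cap at (327,250) in the wrist view, matching (612,105). Now bringing the glue stick home.

carry_out(
  moves=[
    [-1, 2.7, 20, 0, 0, 0, 0.7],
    [0, 0, 30, 0, 0, 0, 0.7],
    [0, 0, 30, 0, 0, 0, 0.7],
    [0, 0, 25, 0, 0, 0, 0.7],
    [0, 0, 15, 0, 0, 0, 0.7],
    [0, 0, 8, 0, 0, 0, 0.7],
    [0, 0, 0, 0, 0, 0, 0.7],
    [0, 0, 0, 0, 0, 0, 0.7],
  ],
)

```text
clock: 30.28
tool_pos: [612.4, 105.4, 115.5]
tcp_rot: [3.142, 0.0, 3.142]
wrist_force: [0.5, 0.6, -0.1]
opening: 60.0
grasp_force: 0.0
```

carry_out(
  moves=[
    [0, 0, 0, 0, 0, 0, 0.7],
    [0, 0, 0, 0, 0, 0, 0.7],
    [0, 0, 0, 0, 0, 0, 0.7],
    [0, 0, 0, 0, 0, 0, 0.7],
    [0, 0, 0, 0, 0, 0, 0],
    [0, 0, 0, 0, 0, 0, 0],
    [0, 0, 0, 0, 0, 0, 0],
    [0, 0, 0, 0, 0, 0, 0],
  ],
  squeeze=30,
)

```text
clock: 30.95
tool_pos: [612.2, 105.3, 115.4]
tcp_rot: [-3.142, 0.0, -3.142]
wrist_force: [-0.5, 0.4, 1.0]
opening: 24.8
grasp_force: 29.5
```

carry_out(
  moves=[
    [0, 0, 0, 0, 0, 0, 0],
    [0, 0, 0, 0, 0, 0, 0],
    [0, 0, 0, 0, 0, 0, 0],
    [0, 0, 0, 0, 0, 0, 0],
    [0, 0, 0, 0, 0, 0, 0],
    [0, 0, 0, 0, 0, 0, 0],
    [0, 0, 0, 0, 0, 0, 0],
    [0, 0, 0, 0, 0, 0, 0],
  ],
)

```text
clock: 31.62
tool_pos: [612.2, 105.3, 115.4]
tcp_rot: [-3.142, 0.0, 3.142]
wrist_force: [-0.8, -0.7, 3.0]
opening: 24.6
grasp_force: 29.6
```

carry_out(
  moves=[
    [0, 0, -10, 0, 0, 0, 0],
    [0, 0, -20, 0, 0, 0, 0],
    [0, 0, -25, 0, 0, 0, 0],
    [0, 0, -25, 0, 0, 0, 0],
    [0, 0, -20, 0, 0, 0, 0],
    [10, 6, 0, 0, 0, 0, 0],
    [20, 12, 0, 0, 0, 0, 0],
    [27, 16.4, 0, 0, 0, 0, 0],
  ],
)

```text
clock: 32.28
tool_pos: [555.2, 139.3, 215.3]
tcp_rot: [-3.142, 0.001, 3.139]
wrist_force: [0.2, 1.2, -0.5]
opening: 25.3
grasp_force: 29.4
```

carry_out(
  moves=[
    [27, 16.5, 0, 0, 0, 0, 0],
    [27, 16.5, 0, 0, 0, 0, 0],
    [27, 16.5, 0, 0, 0, 0, 0],
    [27, 16.5, 0, 0, 0, 0, 0],
    [20, 12, 0, 0, 0, 0, 0],
    [10, 6, 0, 0, 0, 0, 0],
    [4, 3, 0, 0, 0, 0, 0],
    [0, 0, 0, 0, 0, 0, 0],
  ],
)

```text
clock: 32.95
tool_pos: [412.3, 227.1, 214.9]
tcp_rot: [-3.141, -0.0, -3.14]
wrist_force: [-0.7, -0.5, -1.0]
opening: 24.9
grasp_force: 29.5
```

carry_out(
  moves=[
    [0, 0, 0, 0, 0, 0, 0],
    [0, 0, 0, 0, 0, 0, 0],
    [0, 0, 0, 0, 0, 0, 0],
    [0, 0, 0, 0, 0, 0, 0],
    [0, 0, 0, 0, 0, 0, 0],
    [0, 0, 0, 0, 0, 0, 0],
    [0, 0, 0, 0, 0, 0, 0],
    [0, 0, 0, 0, 0, 0, 0],
  ],
)

```text
clock: 33.62
tool_pos: [413.1, 226.7, 215.1]
tcp_rot: [-3.142, -0.0, 3.141]
wrist_force: [-0.5, 0.1, -1.0]
opening: 25.0
grasp_force: 29.5
```

```bash
python3 - <<'E'
from h import *
d=wrist();cv2.imwrite("pics/w9.png",d["frame"][:,:,::-1])
print(proj(d,[413,226.7,10]))
hsv=cv2.cvtColor(d["frame"],cv2.COLOR_RGB2HSV)
m=((hsv[...,0]<20)&(hsv[...,1]>75)&(hsv[...,2]<170)).astype(np.uint8);w=np.zeros_like(m);w[140:300,240:420]=m[140:300,240:420]
c=cv2.convexHull(max(cv2.findContours(w,0,2)[0],key=cv2.contourArea));e=cv2.minAreaRect(c);print(e,onz(d,*e[0],10))
E
```

```text
tcp [413.1 226.7 215.1] [-3.142 -0.     3.141] cam [337. 226. 284.]
[323.19093376 225.188438  ]
((323.8456726074219, 225.7252197265625), (101.25517272949219, 95.03849792480469), 6.519801616668701) [413.44169705 227.22038076  10.        ]
```

View pics/w9.png

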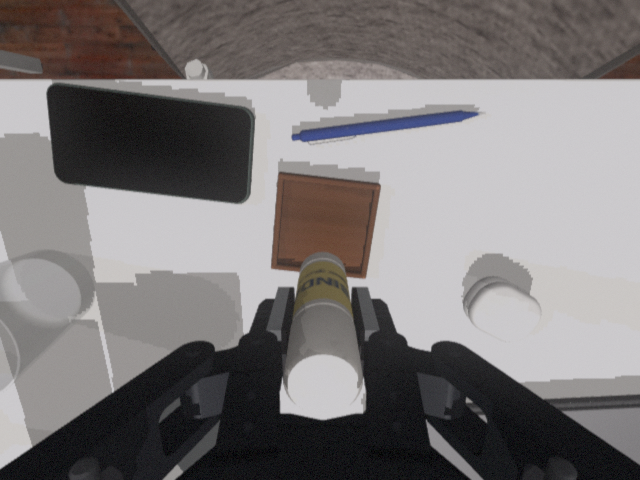

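Glue stick upright over the wood dish, which is centred at (324,226) against the gripper column (323). Lowering.

carry_out(
  moves=[
    [0, 0.3, 15, 0, 0, 0, 0],
    [0, 0, 25, 0, 0, 0, 0],
    [0, 0, 25, 0, 0, 0, 0],
    [0, 0, 17, 0, 0, 0, 0],
    [0, 0, 8, 0, 0, 0, 0],
    [0, 0, 0, 0, 0, 0, 0],
    [0, 0, 0, 0, 0, 0, 0],
    [0, 0, 0, 0, 0, 0, 0],
  ],
)

```text
clock: 34.33
tool_pos: [414.2, 227.5, 126.4]
tcp_rot: [3.141, 0.003, 3.142]
wrist_force: [-0.6, -1.4, 0.6]
opening: 24.6
grasp_force: 29.5
```

carry_out(
  moves=[
    [0, 0, 4, 0, 0, 0, 0],
    [0, 0, 2.5, 0, 0, 0, 0],
    [0, 0, 0, 0, 0, 0, 0],
    [0, 0, 0, 0, 0, 0, 0],
    [0, 0, 0, 0, 0, 0, 0],
    [0, 0, 0, 0, 0, 0, 0],
    [0, 0, 0, 0, 0, 0, 0],
    [0, 0, 0, 0, 0, 0, 0],
  ],
)

```text
clock: 35.0
tool_pos: [413.1, 227.1, 118.7]
tcp_rot: [3.142, 0.0, 3.142]
wrist_force: [-0.2, -0.2, -0.1]
opening: 24.7
grasp_force: 29.5
```

carry_out(
  moves=[
    [0, 0, 1.2, 0, 0, 0, 0],
    [0, 0, 0.6, 0, 0, 0, 0],
    [0, 0, 0.5, 0, 0, 0, 0],
    [0, 0, 0, 0, 0, 0, 0],
    [0, 0, 0, 0, 0, 0, 0],
    [0, 0, 0, 0, 0, 0, 0],
    [0, 0, 0, 0, 0, 0, 0],
    [0, 0, 0, 0, 0, 0, 0],
  ],
)

```text
clock: 35.67
tool_pos: [413.1, 227.0, 116.4]
tcp_rot: [-3.142, 0.0, 3.142]
wrist_force: [0.6, -0.1, 0.2]
opening: 25.2
grasp_force: 29.6
```

carry_out(
  moves=[
    [0, 0, 0.5, 0, 0, 0, 0],
    [0, 0, 0.3, 0, 0, 0, 0],
    [0, 0, 0, 0, 0, 0, 0],
    [0, 0, 0, 0, 0, 0, 0],
    [0, 0, 0, 0, 0, 0, 0],
    [0, 0, 0, 0, 0, 0, 0],
    [0, 0, 0, 0, 0, 0, 0],
    [0, 0, 0, 0, 0, 0, 0],
  ],
)

```text
clock: 36.33
tool_pos: [413.2, 227.1, 116.3]
tcp_rot: [-3.141, 0.0, -3.142]
wrist_force: [-1.9, -2.0, 5.4]
opening: 24.6
grasp_force: 30.2
```

Contact at 5 N. Releasing, then rising.

carry_out(
  moves=[
    [0, 0, 0, 0, 0, 0, 0.45],
    [0, 0, 0, 0, 0, 0, 0.7],
    [0, 0, 0, 0, 0, 0, 0.7],
    [0, 0, 0, 0, 0, 0, 0.7],
    [0, 0, 0, 0, 0, 0, 0.7],
    [0, 0, 0, 0, 0, 0, 0.7],
    [0, 0, -10, 0, 0, 0, 0.7],
    [0, 0, -20, 0, 0, 0, 0.7],
  ],
)

```text
clock: 37.0
tool_pos: [411.1, 226.3, 144.0]
tcp_rot: [-3.14, -0.006, 3.141]
wrist_force: [-0.1, 0.3, 0.5]
opening: 59.6
grasp_force: 0.0
```

carry_out(
  moves=[
    [0, 0, -25, 0, 0, 0, 0.7],
    [0, 0, -30, 0, 0, 0, 0.7],
    [0, 0, -30, 0, 0, 0, 0.7],
    [0, 0, -30, 0, 0, 0, 0.7],
    [0, 0, -15, 0, 0, 0, 0.7],
    [0, 0, 0, 0, 0, 0, 0.7],
    [0, 0, 0, 0, 0, 0, 0.7],
    [0, 0, 0, 0, 0, 0, 0.7],
  ],
)

```text
clock: 37.67
tool_pos: [412.2, 226.8, 274.6]
tcp_rot: [-3.141, -0.002, 3.142]
wrist_force: [-0.2, -0.2, -0.3]
opening: 59.8
grasp_force: 0.0
```

```bash
python3 - <<'E'
from h import *
from bench import cams
d=wrist();s=cams.get_image("scene")
for n,p in dict(glue=[413,227],drop=[424,-198.5],ink=[619.5,-136]).items(): print(n,proj(s,p+[5]))
a=d["frame"][130:330,220:420,::-1];b=cv2.resize(s["frame"][200:360,200:480,::-1],None,fx=2,fy=2)
o=np.zeros((330,800,3),np.uint8);o[:200,:200]=a;o[:320,205:205+560]=b
cv2.imwrite("pics/c10.png",o)
E
```

```text
tcp [412.2 226.8 274.6] [-3.141e+00 -2.000e-03  3.142e+00] cam [336. 226. 344.]
glue [233.49812319 253.76734656]
drop [379.98727064 336.59972319]
ink [408.85384269 274.35246903]
```

View pics/c10.png

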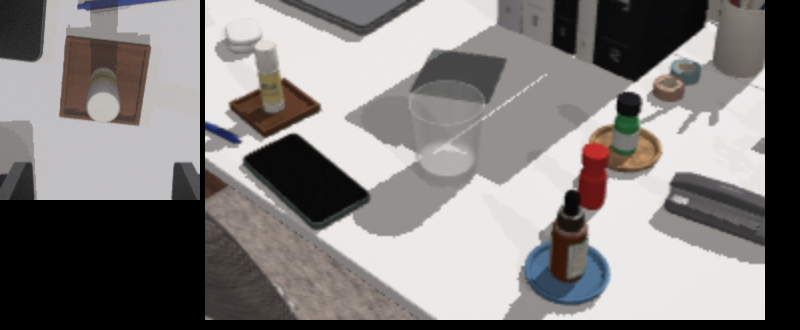

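All three stand upright in the middle of their own dishes: glue stick (272,105), ink bottle (626,145) and dropper bottle (569,270) in the crop. The mat is empty and the bystanders haven't moved.

```bash
python3 -c "
from bench import ctrl
print(ctrl.finish_job())"
```

```text
the job is handed in; nothing more can be done
None
```

The job is handed in: the last images showed the dropper bottle in the blue dish, the glue stick (parked on the grey mat, then brought home last) in the wooden dish and the green ink bottle in the cork dish, all upright and about centred, with the glass, stapler, earbud case and red look-alike left alone, at about 38 s of the 106 s allowed.

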